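# Sort measured electrodes into the lanes of a transfer magazine by shoe colour

## Robot

A 7-joint arm with a two-finger parallel gripper is mounted at the origin on a cart in front of the work surface, level with it; the furniture and walls round the work are solid. World frame = base frame: x ahead of the robot, y to its left, z up, the work surface at z = 0. Lengths are in m, angles in rad, forces in N, time in s.
With the tool pointing down it reaches from about 0.425 to 0.875 m from the base axis. Payload 4.7 kg.
Tool frame: the origin (TCP) lies at the very end of the fingers, on their centre line; the grasp point (between the pads) lies manip.pinch_z behind it (manip.pinch_z is the distance from the TCP to the grasp point, in m); z points along the fingers, y is the direction in which the jaws open and shut (so a half turn about z gives the same grasp; the last joint's range is limited). The gripper opens to 87 mm and grips with 3 to 60 N. Pads are 19 mm wide; open, the fingers measure 117 mm over their backs; the gripper's body (75 mm by 190 mm) begins 51 mm behind the grasp point.
Start: joints at [1.145, 0.321, -0.07, 1.45, 0.023, 1.371, -0.057], TCP at [0.277, -0.588, 0.191] pointing down, gripper open.
Joint ranges: [-2.86, 2.86], [-0.3, 2.09], [-1.38, 1.24], [0.06, 2.45], [-1.56, 4.7], [0.09, 2.05], [-2.69, 2.69]. Speed limits (rad/s): [2.57, 2.57, 3.14, 3.14, 3.14, 3.14, 3.14].

## Interface

Orientations are given as a unit quaternion [w, x, y, z].
In Python, from rig import sense, eyes, manip gives the robot as it stands. The module is installed in compiled form; this text tells all that it offers.
- The arm moves only by the shell command python3 -m handwheel 'ROWS'. ROWS is JSON, a list of rows, each a list of 7 numbers: the turn, a rotation vector about the tool's x, y, z in rad, then the shift along the tool's x, y, z in m, then the closure in counts, from 0 (fully open) to 255 (shut). A call has 1 to 8 rows; each row shifts and turns the commanded pose from where the row before left it, along the tool's axes as they then stand; what a row does not reach is not made up. A row lasts 1/10 s, in which the tool goes at most 50 mm and 8.59 degrees, less where a joint would pass 70% of its speed; a pose out of reach is approached as far as the arm can. A call is refused whole if a number of a shift passes 0.05 or a number of a turn 0.15, either way. A call with a gripper value outside its range is refused whole. The fingers move at their own pace and stop on an object; the grip force is fixed at half the most. Time passes only in rows, so rows that do not move let the fingers close. It gives the time, the measured TCP pose, the force and the opening at its end, in the units of the state.
- sense(): the state, without advancing time (a new reading comes with each control period).
- eyes.read_camera(name): name is "scene" or "top" or "wrist"; returns (picture, depth): 400x640x3 uint8, blue, green, red; 400x640 float32, m along the optical axis (not along the pixel's ray), 0 where there is no reading.
- eyes.camera_model(name): a dict with "fx", "fy", "cx", "cy" (pixels), "k1" (the pictures are not rectified: a ray, as slopes to the right and down, at radius r is drawn at 1 + k1 r^2 times it, then the intrinsics apply), "pose" (4x4, takes a point from camera to world coordinates). Camera axes: x right, y down, z forward; pixel columns grow to the right and rows downward; lengths in m; the calibration is good to about 2 mm. A picture is of the moment at which its call begins: read the wrist's pose just before it. camera_model takes no time and is no camera call; for the wrist camera it gives the pose at the moment of the call.
- manip.close_job(): hands the job in, once; it reports no verdict.
The state is a dict: "clock": time; "joint_positions": joint angles; "dq": joint speeds; "joint_efforts": joint torques, N m; "position": TCP position; "tool_rot": TCP orientation; "ft_force": force on the tool from outside, world axes, zero at the start; "moment": the same for the moment, N m; "width": opening from 0.0 (shut) to 1.0 (fully open).
Only numpy, scipy, OpenCV 4.12 (cv2) and the standard library are available. Lean on these libraries where they do the work, as an engineer would, in place of code of your own. Each camera call takes 0.05 s, during which the arm holds its last target. There are 200 camera calls.

## Task

Finish loading the transfer magazine by the colour of the electrodes' shoes: the two red ones that stand about go in the lane with the red plate, and the blue one in the lane with the blue plate, behind the blue one that is already in; slide each in from the mouth under the side lips, and push it up far enough to stand behind the gate. Swing the gate out of the way as far as you need, and when all are in, swing it shut across both mouths. Leave the electrode on the yellow shoe, the ball, the tin and the ring gauge where they are, and tip nothing over.

Things in the scene. Friction and masses are not known exactly. Their poses are not given: they have to be found in the camera images.
- magazine: two-lane aluminium transfer magazine, fixed. Origin: on the table, middle of the line of the lane mouths; +x runs along the lanes to the home stop, z up. Base plate x -65 to 165, y -100 to 100 mm, 6 mm thick: its top is the floor of both lanes and of the open apron before the mouths (x < 0). Lanes at y = +43 and y = -43 mm, each for two shoes in file, 7 mm to spare with the gate shut
- lips (a point): point on the magazine's origin axis, x = 25 mm, where the side lips begin, at the height of their underside (12 mm above the floor). Lips 3 mm thick (5 with screws) run to the home stop, 56 mm apart in each lane: a shoe goes under them only from the mouth. Their noses turn up before this point (x 12 to 25, top 19 mm above the floor). Channel 70 mm wide, flaring to 80 mm at x = 6
- home_stop (a point): middle of the upper front edge of the home stop (magazine x = 142 mm), 16 mm above the floor: the shoe of the first electrode of a lane can go up to it
- gate (a joint): hinge of the yellow gate bar, rad: 0 = shut, across both lane mouths; 1.57 = pointing straight out from the magazine beside the apron; 1.65 = fully open. Below about 1.45 it hangs over the apron. It stays where it is left (light friction). Bar 189 mm long from its pivot, 10 mm thick, 3.5 to 13.5 mm above the apron
- gate_pivot (a point): axis of the gate's upright hinge, on top of its bar (magazine x -3, y -92.5 mm)
- gate_knob (a point): top centre of the gate's upright black knob, 54 mm above the table; 15 mm diameter over its upper 25 mm; on the bar's middle line, 92.5 mm along it from the pivot: between the two lanes when shut
- plate_red: red colour plate 21 x 62 x 3 mm on top of the home stop, behind the lane for red shoes; either lane may have it. Origin: centre of its underside, 22 mm above the table, on that lane's centre line, 11.5 mm behind the home stop's face; axes as the magazine's
- plate_blue: blue colour plate, the same, behind the lane for blue shoes
- red_1: graphite electrode on a steel pallet in a red plastic shoe; 71 mm high, loose, about 0.65 kg. Origin: centre of the shoe's underside. Shoe 66 x 66 x 9 mm. Grip the steel pallet block (square, parallel to the shoe, 50 mm wide, from 13 to 44 mm above the origin); black graphite above it is narrower
- red_2: graphite electrode on a steel pallet in a red plastic shoe; 65 mm high, loose, about 0.65 kg. Origin: centre of the shoe's underside. Shoe 66 x 66 x 9 mm. Grip the steel pallet block (square, parallel to the shoe, 50 mm wide, from 13 to 44 mm above the origin); black graphite above it is narrower
- blue_1: graphite electrode on a steel pallet in a blue plastic shoe; 71 mm high, loose, about 0.65 kg. Origin: centre of the shoe's underside. Shoe 66 x 66 x 9 mm. Grip the steel pallet block (square, parallel to the shoe, 50 mm wide, from 13 to 44 mm above the origin); black graphite above it is narrower
- blue_2: graphite electrode on a steel pallet in a blue plastic shoe; 65 mm high, loose, about 0.65 kg. Origin: centre of the shoe's underside. Shoe 66 x 66 x 9 mm. Grip the steel pallet block (square, parallel to the shoe, 50 mm wide, from 13 to 44 mm above the origin); black graphite above it is narrower. It stands in the blue lane already, at the home stop
- yellow_1: graphite electrode on a steel pallet in a yellow plastic shoe; 71 mm high, loose, about 0.65 kg. Origin: centre of the shoe's underside. Shoe 66 x 66 x 9 mm. Grip the steel pallet block (square, parallel to the shoe, 50 mm wide, from 13 to 44 mm above the origin); black graphite above it is narrower. Not measured yet: it stays where it stands
- toolmaker_vice: small grey toolmaker's vice standing on the table, fixed; it keeps within 90 mm of its origin along y and 40 mm along x. In nobody's way if left alone
- ball: reference sphere, a white ball on a stem with a black foot 52 mm across, 79 mm high, loose; origin under its foot. Stays
- tin: flat grey stylus tin 57 x 91 x 19 mm, loose; origin at the centre of its underside. Stays
- ring: steel ring gauge 72 mm across, 22 mm high, lying flat, loose; origin at the centre of its underside. Stays

How it is judged:
At the end, for the whole second after the job is handed in: Each red- or blue-shoe electrode stands at rest in the lane of its colour's plate, under the lips: within 7 mm of the lane's centre line, 36 to 123 mm from the plate's centre towards the mouth, on the lane floor, tilted under 0.06 rad; the gate is at rest within 0.07 rad of shut (x of red_1 in the frame of plate_red between -0.123 and -0.036 m and y of red_1 in the frame of plate_red between -0.007 and 0.007 m and z of each of red_1, red_2 in the frame of plate_red below -0.01 m and angle between each of red_1, red_2, blue_1, blue_2's own z axis and vertical below 0.06 rad and linear speed of each of red_1, red_2, blue_1, blue_2 below 0.02 m/s and x of red_2 in the frame of plate_red between -0.123 and -0.036 m and y of red_2 in the frame of plate_red between -0.007 and 0.007 m and x of blue_1 in the frame of plate_blue between -0.123 and -0.036 m and y of blue_1 in the frame of plate_blue between -0.007 and 0.007 m and z of each of blue_1, blue_2 in the frame of plate_blue below -0.01 m and x of blue_2 in the frame of plate_blue between -0.123 and -0.036 m and y of blue_2 in the frame of plate_blue between -0.007 and 0.007 m and value of joint gate below 0.07 rad and not (velocity of joint gate above 0.05 rad/s or velocity of joint gate below -0.05 rad/s)); the robot touches nothing.
It fails at once if the electrode on the yellow shoe is moved by more than 20 mm or tipped (distance of yellow_1 from where it was at the start of the episode above 0.02 m or angle between yellow_1's own z axis and vertical above 0.3 rad).
It fails at once if the reference sphere is moved by more than 20 mm or tipped (distance of ball from where it was at the start of the episode above 0.02 m or angle between ball's own z axis and vertical above 0.3 rad).
It fails at once if the stylus tin is moved by more than 20 mm or tipped (distance of tin from where it was at the start of the episode above 0.02 m or angle between tin's own z axis and vertical above 0.3 rad).
It fails at once if the ring gauge is moved by more than 20 mm or tipped (distance of ring from where it was at the start of the episode above 0.02 m or angle between ring's own z axis and vertical above 0.3 rad).
It fails at once if an electrode is tipped over (angle between any of red_1, red_2, blue_1, blue_2's own z axis and vertical above 0.5 rad).
It also fails if it takes over 72 s, if anything falls off the work surface, if the arm or the gripper's body presses on something with over 40 N, if the wrist force passes 120 N, or if a joint passes its speed limit or range.

## Working session

There is one attempt and no reset: what is moved stays moved. The work goes in short steps, Python scripts to look and compute and a shell command to move; the robot and the scene stay as the last step left them, time stands still between calls to the robot, and variables do not carry over. Pictures are saved under pics/ and viewed, about 8 in all and at most 12, crops included, and the job is handed in when it is done.

```bash
mkdir -p pics
cat > h.py <<'E'
import numpy as np, cv2
from rig import sense, eyes, manip
def px2w(name,uv,z=None,depth=None,m=None):
    m=m or eyes.camera_model(name); T=np.array(m["pose"]); out=[]
    for u,v in uv:
        d=np.array([(u-m["cx"])/m["fx"],(v-m["cy"])/m["fy"]]); s=d.copy()
        for _ in range(20): s=d/(1+m["k1"]*(s@s))
        r=np.array([s[0],s[1],1.])
        if z is None: p=T[:3,:3]@(r*depth[int(round(v)),int(round(u))])+T[:3,3]
        else:
            w=T[:3,:3]@r; p=T[:3,3]+w*(z-T[2,3])/w[2]
        out.append(p)
    return np.array(out)
E
python3 - <<'E'
from h import *
for n in ("scene","top"):
    im,d=eyes.read_camera(n); cv2.imwrite(f"pics/{n}0.png",im); np.save(f"{n}0.npy",d)
    m=eyes.camera_model(n); print(n,{k:(np.round(v,3).tolist()) for k,v in m.items()})
print(sense(),manip.pinch_z)
E
```

```text
scene {'fx': 374.487, 'fy': 374.487, 'cx': 318.909, 'cy': 208.136, 'k1': 0.022, 'pose': [[-0.768, -0.468, 0.438, 0.205], [-0.641, 0.567, -0.518, 0.393], [-0.006, -0.678, -0.735, 0.73], [0.0, 0.0, 0.0, 1.0]]}
top {'fx': 368.711, 'fy': 368.711, 'cx': 319.968, 'cy': 195.935, 'k1': 0.001, 'pose': [[-0.01, -0.999, 0.051, 0.529], [-1.0, 0.01, 0.003, -0.08], [-0.004, -0.051, -0.999, 0.938], [0.0, 0.0, 0.0, 1.0]]}
{'clock': 0.1, 'joint_positions': array([ 1.14510822,  0.32174686, -0.07004585,  1.45155064,  0.02261025,
        1.37078293, -0.05689934]), 'dq': array([-0.00115604, -0.00249905,  0.0007549 , -0.00141464, -0.00144056,
        0.00036198, -0.00123178]), 'joint_efforts': array([-6.13212560e-04, -4.92572522e+01, -4.05957950e-01, -3.13399243e+01,
       -6.40564458e-02,  3.94759665e-02,  9.47016247e-05]), 'position': array([ 0.27643288, -0.58769052,  0.18967312]), 'tool_rot': array([-8.16087777e-04,  9.75920907e-01,  2.18123037e-01, -2.41111349e-04]), 'ft_force': array([ 0.47259871, -1.06016152, -0.80514712]), 'moment': array([-0.05075553, -0.03846874,  0.0021315 ]), 'width': 0.9983507121861677} 0.0187
```

View pics/top0.png

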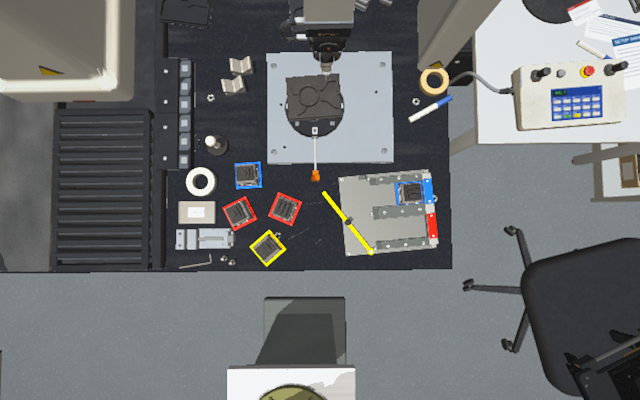

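View pics/scene0.png

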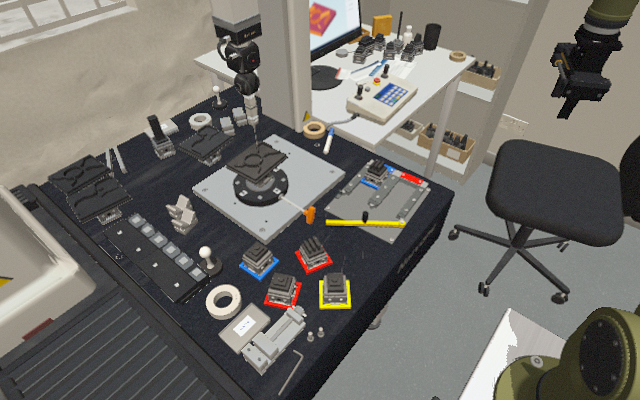

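The top view shows the magazine's mouth facing left (+Y): blue plate on the far lane, red plate on the near one, gate half open with its knob at about (348,220). Red shoes are at about (238,212) and (285,208), blue at (248,175), yellow at (268,247).

Run:
```python
import cv2
im=cv2.imread("pics/top0.png")
cv2.imwrite("pics/c1.png",cv2.resize(im[155:270,175:310],None,fx=5.9,fy=5.2,interpolation=cv2.INTER_CUBIC) if 0 else cv2.resize(im[155:270,175:310],None,fx=5,fy=5,interpolation=cv2.INTER_CUBIC))
cv2.imwrite("pics/c2.png",cv2.resize(im[160:265,310:450],None,fx=5,fy=5,interpolation=cv2.INTER_CUBIC))
```

```text
(no output)
```

View pics/c1.png

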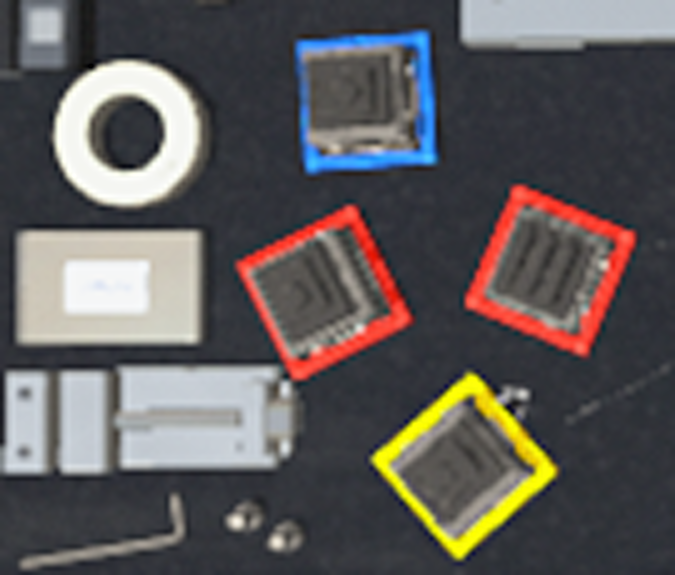

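View pics/c2.png

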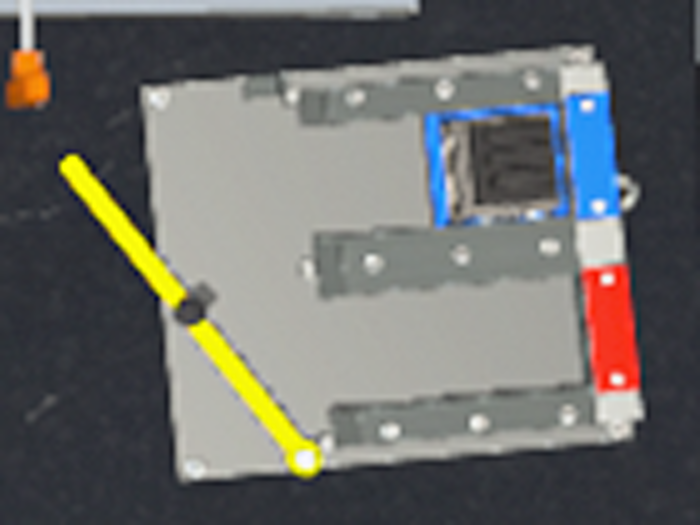

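Run:
```python
from h import *
D=np.load("top0.npy")
def P(c,o,z): return px2w("top",[((x+.5)/5-.5+o[0],(y+.5)/5-.5+o[1]) for x,y in c],z)
o1=(175,155);o2=(310,160)
for n,c in dict(blue1=[(297,40),(430,31),(438,166),(306,173)],redA=[(237,266),(354,206),(412,321),(296,380)],redB=[(518,184),(636,236),(588,355),(466,303)],yel=[(472,372),(557,468),(460,559),(372,460)]).items():
    p=P(c,o1,.009)[:,:2]; e=np.roll(p,-1,0)-p
    a=np.degrees(np.arctan2(e[:,1],e[:,0]))%90
    print(n,p.mean(0).round(4),"sides",np.linalg.norm(e,axis=1).round(3),"ang",a.round(1))
    print("  depth z around centre",px2w("top",[((np.mean(c,0)[0])/5+175,np.mean(c,0)[1]/5+155)],depth=D).round(3))
b=P([(142,87),(592,46),(632,440),(180,482)],o2,.006)[:,:2]
print("base",b.round(4).tolist(),"sides",np.linalg.norm(np.roll(b,-1,0)-b,axis=1).round(3))
ex=(b[1]-b[0]+b[2]-b[3]);ex/=np.linalg.norm(ex); ey=(b[0]-b[3]+b[1]-b[2]);ey/=np.linalg.norm(ey)
print("ex",ex,"ey",ey,"yaw x",np.degrees(np.arctan2(ex[1],ex[0])),"yaw from y",np.degrees(np.arctan2(-ey[0],ey[1])))
pr=P([(580,265),(626,262),(640,390),(594,392)],o2,.025).mean(0); pb=P([(567,95),(606,92),(620,215),(580,218)],o2,.025).mean(0)
pv=P([(305,459)],o2,.0195)[0]; kn=P([(190,310)],o2,.054)[0]; tip=P([(68,160)],o2,.0195)[0]
print("red",pr,"blue",pb,"d",np.linalg.norm(pr-pb),"piv",pv,"knob",kn,"d",np.linalg.norm((pv-kn)[:2]),"tip",tip)
yaw=np.arctan2(-(pb-pr)[0]*-1,0) if 0 else None
# depth map: heights in the neighbourhood
for (u,v) in [(315,95),(280,60),(390,160),(316,175),(200,180),(215,145),(270,130)]: print((u,v),px2w("top",[(u,v)],depth=D)[0].round(3))
```

```text
blue1 [0.6314 0.1049] sides [0.068 0.069 0.067 0.068] ang [3.3 3.3 2.5 4. ]
  depth z around centre [[0.625 0.094 0.057]]
redA [0.5352 0.1266] sides [0.066 0.065 0.065 0.065] ang [26.7 26.7 26.5 27.4]
  depth z around centre [[0.534 0.115 0.056]]
redB [0.546 0.012] sides [0.065 0.064 0.067 0.065] ang [65.7 67.6 66.5 66.1]
  depth z around centre [[0.544 0.006 0.064]]
yel [0.4486 0.056 ] sides [0.064 0.066 0.066 0.066] ang [41.3 42.6 41.6 40.9]
  depth z around centre [[0.452 0.047 0.063]]
base [[0.6246, -0.1226], [0.6431, -0.3511], [0.4443, -0.3662], [0.4254, -0.1392]] sides [0.229 0.199 0.228 0.2  ]
ex [ 0.08186977 -0.99664304] ey [0.99682611 0.07960971] yaw x -85.3039515683529 yaw from y -85.43386787378543
red [ 0.50141059 -0.35098431  0.025     ] blue [ 0.58659246 -0.34483517  0.025     ] d 0.08540353807786283 piv [ 0.43763998 -0.20031659  0.0195    ] knob [ 0.5123811  -0.14200742  0.054     ] d 0.09479554283136728 tip [ 0.58698949 -0.08458704  0.0195    ]
(315, 95) [ 0.798 -0.068  0.123]
(280, 60) [0.924 0.022 0.019]
(390, 160) [ 0.664 -0.252  0.021]
(316, 175) [ 0.625 -0.068  0.057]
(200, 180) [ 0.621  0.23  -0.   ]
(215, 145) [0.706 0.184 0.028]
(270, 130) [0.744 0.048 0.017]
```

```bash
cat >> h.py <<'E'
from scipy.spatial.transform import Rotation as Ro
O=np.array([.5303,-.1950]); YAW=np.radians(-85.37)
EX=np.array([np.cos(YAW),np.sin(YAW)]); EY=np.array([-EX[1],EX[0]])
def mag(x,y): return O+x*EX+y*EY
def inmag(p): d=np.array(p)[:2]-O; return np.array([d@EX,d@EY])
def pose():
    s=sense(); q=s["tool_rot"]; R=Ro.from_quat([q[1],q[2],q[3],q[0]]); return s,R
def goto(x,y,z,phi):
    s,R=pose(); c,sn=np.cos(np.radians(phi)),np.sin(np.radians(phi))
    G=np.array([[c,sn,0],[sn,-c,0],[0,0,-1]]); G=Ro.from_matrix(G)
    d=np.array([x,y,z])-s["position"]
    print("turn",(R.inv()*G).as_rotvec().round(3),"then shift",(G.inv().apply(d)*1000).round(1),"| shift in present axes",(R.inv().apply(d)*1000).round(1))
def show():
    s,R=pose(); M=R.as_matrix(); p=s["position"]
    print("t",round(s["clock"],2),"tcp",p.round(4),"mag",(inmag(p)*1000).round(1),"phi",round(np.degrees(np.arctan2(M[1,0],M[0,0])),2),"tilt",M[:2,2].round(3),"w",round(s["width"]*87,1),"F",np.round(s["ft_force"],1))
E
python3 -c "
from h import *
show(); goto(.511,-.143,.19,38)"
```

```text
t 0.1 tcp [ 0.2764 -0.5877  0.1897] mag [ 370.9 -284.7] phi 25.2 tilt [-0.001  0.001] w 86.9 F [ 0.5 -1.1 -0.8]
turn [-0.002 -0.    -0.223] then shift [ 4.586e+02 -2.060e+02 -3.000e-01] | shift in present axes [ 4.016e+02 -3.025e+02  1.000e-01]
```

```bash
python3 -m handwheel '[[0,0,-0.11,0,0,0,0],[0,0,-0.113,0,0,0,150],[0,0,0,0.038,-0.017,0,150],[0,0,0,0.038,-0.017,0,150],[0,0,0,0.038,-0.017,0,150],[0,0,0,0.038,-0.017,0,150],[0,0,0,0.038,-0.017,0,150],[0,0,0,0.038,-0.017,0,150]]'
python3 -m handwheel '[[0,0,0,0.038,-0.017,0,150],[0,0,0,0.038,-0.017,0,150],[0,0,0,0.038,-0.017,0,150],[0,0,0,0.038,-0.017,0,150],[0,0,0,0.038,-0.017,0,150],[0,0,0,0.038,-0.017,0,150],[0,0,0,0,0,0,150],[0,0,0,0,0,0,150]]'
python3 -c "
from h import *
im,d=eyes.read_camera('wrist');cv2.imwrite('pics/w1.png',im)
show(); goto(.511,-.143,.034,38)"
```

```text
clock: 0.9
position: [0.394, -0.3657, 0.1903]
tool_rot: [-0.0, 0.946, 0.325, -0.0]
ft_force: [0.5, -1.4, -0.5]
width: 0.465
clock: 1.7
position: [0.5107, -0.1457, 0.1903]
tool_rot: [-0.0, 0.945, 0.327, -0.0]
ft_force: [0.4, -0.9, -0.0]
width: 0.411
t 1.75 tcp [ 0.5102 -0.1473  0.1903] mag [-49.2 -16.2] phi 37.98 tilt [-0.001 -0.001] w 35.9 F [ 0.  -0.6  1. ]
turn [-0.     0.001 -0.   ] then shift [  3.3  -2.8 156.3] | shift in present axes [  3.4  -2.8 156.3]
```

View pics/w1.png

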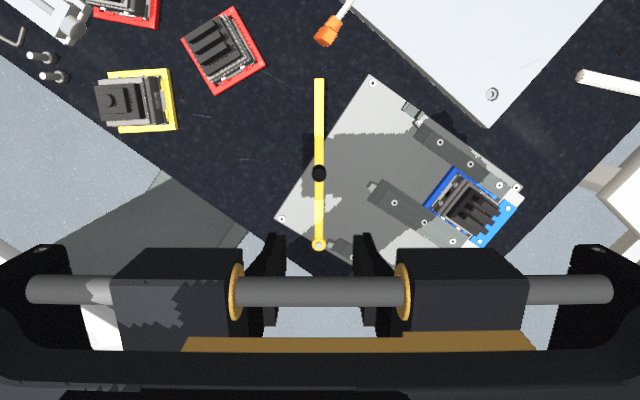

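The wrist view shows the knob at (319,172), the pivot at (319,245), and the bar running straight along the tool's x, as planned.

```bash
python3 -c "
from h import *
k=px2w('wrist',[(319,172)],.054)[0]; print(k,px2w('wrist',[(319,245)],.0195),px2w('wrist',[(181,42),(235,6),(267,66),(215,96)],.009).mean(0))
goto(k[0],k[1],.034,38)"
python3 -m handwheel '[[0,0,0,0.003,-0.003,0.04,150],[0,0,0,0,0,0.04,150],[0,0,0,0,0,0.04,150],[0,0,0,0,0,0,150]]'; python3 -c "
from h import *
show()"
```

```text
[ 0.51474929 -0.14407198  0.054     ] [[ 0.43787001 -0.2041251   0.0195    ]] [0.54660037 0.00770333 0.009     ]
turn [-0.     0.001 -0.   ] then shift [  5.6   0.3 156.3] | shift in present axes [  5.7   0.3 156.2]
clock: 2.15
position: [0.5055, -0.1433, 0.0652]
tool_rot: [-0.003, 0.946, 0.324, -0.005]
ft_force: [-0.5, 0.5, 0.6]
width: 0.414
t 2.15 tcp [ 0.5055 -0.1433  0.0652] mag [-53.5 -20.6] phi 37.82 tilt [-0.011  0.003] w 36.0 F [-0.5  0.5  0.6]
```

```bash
python3 -m handwheel '[[0,0,0,0,0,0,150],[0,0,0,0,0,0,150]]'; python3 -c "
from h import *
show();goto(.513,-.1440,.034,38)"
```

```text
clock: 2.35
position: [0.5128, -0.1438, 0.073]
tool_rot: [0.001, 0.946, 0.325, 0.001]
ft_force: [0.5, -0.2, 0.5]
width: 0.409
t 2.35 tcp [ 0.5128 -0.1438  0.073 ] mag [-52.5 -13.3] phi 37.9 tilt [ 0.003 -0.001] w 35.5 F [ 0.5 -0.2  0.5]
turn [ 0.003 -0.002 -0.002] then shift [ 0.   0.3 39. ] | shift in present axes [-0.   0.2 39. ]
```

```bash
python3 -m handwheel '[[0,0,0,0,0,0.02,150],[0,0,0,0,0,0.019,150],[0,0,0,0,0,0,185],[0,0,0,0,0,0,185]]'
python3 -m handwheel '[[0,0,-0.12,-0.0007,-0.011,0,185],[0,0,-0.12,-0.0007,-0.011,0,185],[0,0,-0.12,-0.0007,-0.011,0,185],[0,0,-0.12,-0.0007,-0.011,0,185],[0,0,0,0,0,0,185],[0,0,0,0,0,0,185]]'; python3 -c "
from h import *
show();p=mag(-.003,-.0925);q=1.57
for q in (1.06,1.6): k=mag(-.003-.0925*np.sin(q),-.0925+.0925*np.cos(q)); print(k);goto(*k,.034,4.63+np.degrees(q))"
```

```text
clock: 2.75
position: [0.5124, -0.1431, 0.0335]
tool_rot: [0.001, 0.946, 0.325, 0.001]
ft_force: [-0.6, 0.9, 0.6]
width: 0.32
clock: 3.35
position: [0.4783, -0.1164, 0.0332]
tool_rot: [0.001, 0.842, 0.539, 0.001]
ft_force: [0.1, -0.7, -0.3]
width: 0.276
t 3.35 tcp [ 0.4783 -0.1164  0.0332] mag [-82.6 -45.5] phi 65.3 tilt [ 0.003 -0.002] w 24.0 F [ 0.1 -0.7 -0.3]
[ 0.47641919 -0.11539666]
turn [ 0.003  0.    -0.001] then shift [ 0.1 -2.1 -0.8] | shift in present axes [ 0.1 -2.1 -0.8]
[ 0.42770405 -0.10753565]
turn [ 0.003  0.001 -0.541] then shift [ 14.3 -49.3  -0.8] | shift in present axes [-13.1 -49.6  -0.9]
```

```bash
python3 -m handwheel '[[0,0,-0.13,-0.0008,-0.012,0,185],[0,0,-0.13,-0.0008,-0.012,0,185],[0,0,-0.13,-0.0008,-0.012,0,185],[0,0,-0.13,-0.0008,-0.012,0,185],[0,0,0,0,-0.005,0,185],[0,0,0,0,0,0,185],[0,0,0,0,0,0,150]]'
python3 -m handwheel '[[0,0,0,0,0,0,150],[0,0,0,0,0,-0.04,150],[0,0,0,0,0,-0.04,150],[0,0,0,0,0,-0.04,65],[0,0,0,0,0,-0.02,65],[0,0,0,0,0,0,65]]'
python3 -c "
from h import *
im,d=eyes.read_camera('top');cv2.imwrite('pics/t2.png',cv2.resize(im[150:270,175:445],None,fx=2.9,fy=2.9,interpolation=cv2.INTER_CUBIC))
show();goto(.546,.010,.17,66.5)"
```

```text
clock: 4.05
position: [0.426, -0.1085, 0.0322]
tool_rot: [0.001, 0.675, 0.738, 0.0]
ft_force: [1.0, 0.3, -0.2]
width: 0.312
clock: 4.65
position: [0.4277, -0.1088, 0.1751]
tool_rot: [0.003, 0.674, 0.739, 0.001]
ft_force: [0.2, 0.3, 0.1]
width: 0.602
t 4.7 tcp [ 0.4262 -0.1084  0.1729] mag [-94.7 -96.8] phi 95.23 tilt [ 0.003 -0.001] w 56.2 F [-0.6 -1.  -0.5]
turn [0.003 0.001 0.501] then shift [156.4  62.6   2.9] | shift in present axes [107.  130.1   3.1]
```

View pics/t2.png

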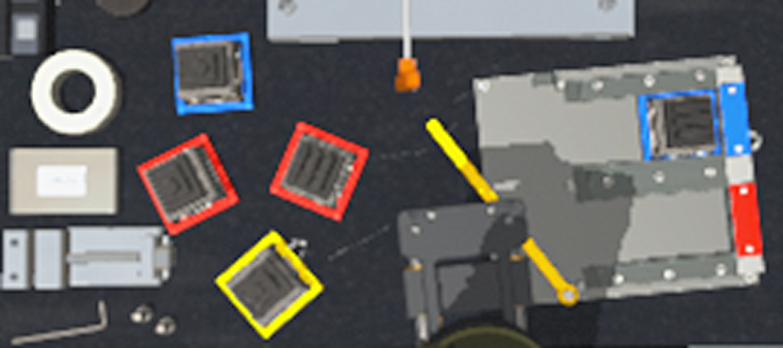

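```bash
python3 -c "
from h import *
im,d=eyes.read_camera('scene'); o=cv2.imread('pics/scene0.png')
cv2.imwrite('pics/s2.png',np.hstack([cv2.resize(x[150:260,300:450],None,fx=2.6,fy=2.6,interpolation=cv2.INTER_CUBIC) for x in (o,im)]))
show()"
```

```text
t 4.75 tcp [ 0.4251 -0.1082  0.1714] mag [-95.1 -97.9] phi 95.25 tilt [ 0. -0.] w 59.2 F [ 0.2 -1.2 -0.8]
```

View pics/s2.png

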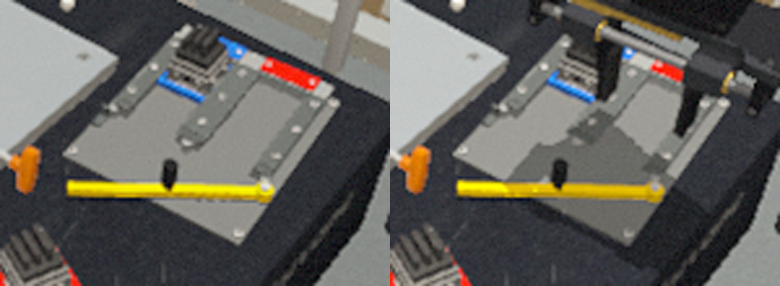

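```bash
cat >> h.py <<'E'
def w2px(name,P):
    m=eyes.camera_model(name); T=np.linalg.inv(np.array(m["pose"])); o=[]
    for p in np.atleast_2d(P):
        c=T[:3,:3]@p+T[:3,3]; s=c[:2]/c[2]; s=s*(1+m["k1"]*(s@s)); o.append([m["fx"]*s[0]+m["cx"],m["fy"]*s[1]+m["cy"]])
    return np.array(o)
E
python3 -c "
from h import *
s,R=pose();p=s['position'];y=R.as_matrix()[:,1]
print(w2px('scene',[p,p+.037*y,p-.037*y, [.4376,-.2,.0195]]).round(1), y.round(3))
print('wrist cam pos',np.round(eyes.camera_model('wrist')['pose'],3).tolist())
print(w2px('wrist',[p,p+.03*y,p-.03*y]).round(1))
"
```

```text
[[394.9 203.8]
 [378.9 196.5]
 [411.6 211.3]
 [401.7 222.7]] [0.996 0.091 0.   ]
wrist cam pos [[0.996, 0.088, 0.026, 0.418], [0.092, -0.953, -0.288, -0.03], [-0.0, 0.289, -0.957, 0.366], [0.0, 0.0, 0.0, 1.0]]
[[319.4 227.6]
 [366.9 227.6]
 [271.9 227.6]]
```

```bash
python3 -c "
from h import *
m=eyes.camera_model('wrist'); im,d=eyes.read_camera('wrist'); s,R=pose(); p0=s['position']
pts=[]
uv=[(u,v) for v in range(200,330,2) for u in range(220,420,2) if d[v,u]>0]
P=px2w('wrist',uv,depth=d,m=m); L=R.inv().apply(P-p0)*1000
k=(L[:,2]>-60)&(L[:,2]<30)&(abs(L[:,0])<30)&(abs(L[:,1])<70); L=L[k];U=np.array(uv)[k]
o=np.argsort(-L[:,2])[:12]
print(len(L)); print(np.c_[U[o],L[o].round(1)])
dd,_d=None,None
im2,d2=eyes.read_camera('scene');m2=eyes.camera_model('scene')
uv=[(u,v) for v in range(165,225) for u in range(360,430) if d2[v,u]>0]
P=px2w('scene',uv,depth=d2,m=m2); s,R=pose(); L=R.inv().apply(P-s['position'])*1000;k=(L[:,2]>-60)&(L[:,2]<30)&(abs(L[:,0])<30)&(abs(L[:,1])<70);L=L[k];o=np.argsort(-L[:,2])[:12];print(L[o].round(1));show()
"
```

```text
404
[[378.  234.    8.7  31.9 -31.9]
 [264.  246.    1.8 -29.3 -32. ]
 [262.  234.    8.8 -30.  -32. ]
 [380.  234.    8.9  32.9 -32.3]
 [382.  234.    8.9  33.9 -32.4]
 [264.  248.    0.8 -29.3 -32.4]
 [260.  234.    9.  -31.  -32.4]
 [374.  248.    0.8  30.  -32.6]
 [256.  234.    9.1 -33.  -32.7]
 [390.  232.   10.3  38.  -33. ]
 [376.  234.    9.2  30.6 -33. ]
 [374.  252.   -1.2  30.1 -33.2]]
[[  8.  -33.1 -30.9]
 [ -2.3  31.  -31.1]
 [  9.5  31.6 -31.7]
 [ 10.9 -40.5 -32.2]
 [ 10.8  37.7 -32.3]
 [  7.3  30.8 -33.3]
 [  3.9  30.4 -33.5]
 [  9.8 -39.7 -33.5]
 [  9.9  33.9 -33.7]
 [ 11.1  35.5 -33.8]
 [ 11.4 -38.2 -34.1]
 [ -0.2 -41.2 -34.2]]
t 4.85 tcp [ 0.424  -0.1079  0.1702] mag [-95.4 -98.9] phi 95.26 tilt [-0.002  0.001] w 62.9 F [-0.1 -0.  -0.2]
```

Both cameras put the fingertips about 31 mm behind the reported TCP (the reported z is about 31 mm too low), so the sweep passed just above the knob. I'll subtract 31 mm from every commanded height and repeat it.

```bash
sed -i 's/^def goto(x,y,z,phi):/DZ=.031\ndef goto(x,y,z,phi):\n    z=z-DZ  # z = true fingertip height/; s/p=s\["position"\]$/p=s["position"]+[0,0,DZ]/' h.py
python3 -c "
from h import *
goto(.5125,-.1435,.034,38)"
python3 -m handwheel '[[0,0,0.142,0,0,0,150],[0,0,0.142,0,0,0,150],[0,0,0.142,0,0,0,150],[0,0,0.142,0,0,0,150],[0,0,0.142,0,0,0,150],[0,0,0.142,0,0,0,150],[0,0,0.142,0,0,0,150],[0,0,0,0,0,0,150]]'
python3 -c "
from h import *
show(); goto(.5125,-.1435,.034,38)"
```

```text
turn [-0.003 -0.     0.999] then shift [ 47.8  82.5 167.2] | shift in present axes [-43.8  85.2 167. ]
clock: 5.65
position: [0.424, -0.1079, 0.1702]
tool_rot: [-0.001, 0.945, 0.328, -0.001]
ft_force: [0.6, -0.6, 0.6]
width: 0.408
t 5.65 tcp [ 0.424  -0.1079  0.2012] mag [-95.4 -98.9] phi 38.28 tilt [-0.002  0.001] w 35.5 F [ 0.6 -0.6  0.6]
turn [-0.002  0.001  0.005] then shift [ 47.8  82.5 167.2] | shift in present axes [ 47.6  83.2 167. ]
```

```bash
python3 -m handwheel '[[0,0,0.005,0.016,0.0277,0,150],[0,0,0,0.016,0.0277,0.02,150],[0,0,0,0.016,0.0277,0.03,150],[0,0,0,0,0,0.04,150],[0,0,0,0,0,0.03,150],[0,0,0,0,0,0,150],[0,0,0,0,0,0,150]]'
python3 -c "
from h import *
show(); goto(.5125,-.1435,.034,38)"
```

```text
clock: 6.35
position: [0.5135, -0.1435, 0.0514]
tool_rot: [-0.001, 0.945, 0.327, -0.0]
ft_force: [-0.3, -0.5, 0.0]
width: 0.406
t 6.35 tcp [ 0.5135 -0.1435  0.0824] mag [-52.7 -12.5] phi 38.16 tilt [-0.001  0.001] w 35.3 F [-0.3 -0.5  0. ]
turn [-0.002  0.     0.003] then shift [-0.8 -0.6 48.4] | shift in present axes [-0.8 -0.6 48.4]
```

```bash
python3 -m handwheel '[[0,0,0,0,0,0.024,150],[0,0,0,0,0,0.024,150],[0,0,0,0,0,0,185],[0,0,0,0,0,0,185]]'
python3 -m handwheel '[[0,0,-0.12,-0.0007,-0.011,0,185],[0,0,-0.12,-0.0007,-0.011,0,185],[0,0,-0.12,-0.0007,-0.011,0,185],[0,0,-0.12,-0.0007,-0.011,0,185],[0,0,0,0,0,0,185],[0,0,0,0,0,0,185]]'; python3 -c "
from h import *
show()
im,d=eyes.read_camera('scene'); cv2.imwrite('pics/s3.png',im)
y=cv2.inRange(cv2.cvtColor(im,cv2.COLOR_BGR2HSV),(22,150,60),(35,255,255)); v,u=np.nonzero(y); k=(v>150)&(v<250)&(u>300); print(u[k].min(),u[k].max(),v[k].min(),v[k].max(),k.sum())"
```

```text
clock: 6.75
position: [0.5151, -0.1442, 0.0055]
tool_rot: [0.001, 0.945, 0.326, 0.001]
ft_force: [-0.6, -0.3, -0.4]
width: 0.319
clock: 7.35
position: [0.4809, -0.1179, 0.0053]
tool_rot: [0.002, 0.842, 0.54, 0.001]
ft_force: [0.1, -0.7, -0.1]
width: 0.272
t 7.35 tcp [ 0.4809 -0.1179  0.0363] mag [-80.8 -43. ] phi 65.37 tilt [ 0.003 -0.002] w 23.6 F [ 0.1 -0.7 -0.1]
331 374 221 249 242
```

The bar is moving now.

```bash
python3 -m handwheel '[[0,0,-0.13,-0.0008,-0.012,0,185],[0,0,-0.13,-0.0008,-0.012,0,185],[0,0,-0.13,-0.0008,-0.012,0,185],[0,0,-0.13,-0.0008,-0.012,0,185],[0,0,0,0,-0.006,0,185],[0,0,0,0,0,0,185],[0,0,0,0,0,0,150]]'
python3 -m handwheel '[[0,0,0,0,0,0,150],[0,0,0,0,0,-0.04,150],[0,0,0,0,0,-0.04,150],[0,0,0,0,0,-0.04,65],[0,0,0,0,0,0,65],[0,0,0,0,0,0,65]]'
python3 -c "
from h import *
im,d=eyes.read_camera('wrist');cv2.imwrite('pics/w3.png',im)
show();goto(.546,.010,.17,66.5)"
```

```text
clock: 8.1
position: [0.4272, -0.1102, 0.004]
tool_rot: [0.0, 0.675, 0.738, 0.0]
ft_force: [0.6, -0.0, -0.6]
width: 0.308
clock: 8.7
position: [0.4274, -0.1101, 0.1243]
tool_rot: [0.001, 0.674, 0.739, 0.0]
ft_force: [0.3, 0.5, -0.4]
width: 0.6
t 8.75 tcp [ 0.4263 -0.1097  0.1542] mag [-93.4 -96.7] phi 95.31 tilt [-0.001 -0.   ] w 55.9 F [ 0.1  0.2 -1.3]
turn [-0.001  0.     0.503] then shift [157.5  62.  -15.8] | shift in present axes [108.1 130.2 -15.9]
```

View pics/w3.png

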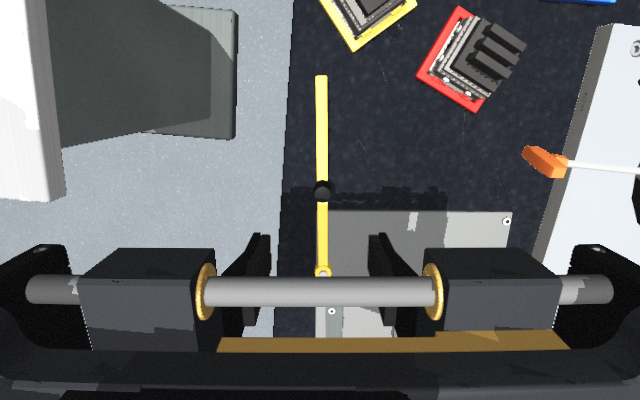

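The gate now stands straight out, with its bar tip at (321,77), clear of the yellow shoe. Next I'll fetch the nearer red one.

```bash
python3 -m handwheel '[[0,0,0.126,0,0,0,65],[0,0,0.126,0,0,0,65],[0,0,0.126,0,0,0,55],[0,0,0.126,0,0,0,55],[0,0,0,0.0394,0.0155,0,55],[0,0,0,0.0394,0.0155,0,55],[0,0,0,0.0394,0.0155,0,55],[0,0,0,0.0394,0.0155,0,55]]'
python3 -m handwheel '[[0,0,0,0,0,0,55],[0,0,0,0,0,0,55]]'
python3 -c "
from h import *
m=eyes.camera_model('wrist');im,d=eyes.read_camera('wrist');cv2.imwrite('pics/w4.png',im)
show();goto(.546,.010,.022,66.5)
hsv=cv2.cvtColor(im,cv2.COLOR_BGR2HSV);r=cv2.inRange(hsv,(0,150,70),(6,255,255))|cv2.inRange(hsv,(174,150,70),(180,255,255))
n,l,st,c=cv2.connectedComponentsWithStats(cv2.morphologyEx(r,cv2.MORPH_CLOSE,np.ones((5,5))))
for i in range(1,n):
    if st[i,4]>300:
        b=cv2.minAreaRect(cv2.findContours((l==i).astype('uint8'),0,2)[0][0].astype(np.float32)) if 0 else None
        h=cv2.convexHull(cv2.findContours((l==i).astype('uint8'),0,2)[0][0])[:,0]
        W=px2w('wrist',h,.009,m=m)[:,:2].astype(np.float32)*1000; print(st[i],cv2.minAreaRect(W))
"
```

```text
clock: 9.55
position: [0.5463, 0.011, 0.1216]
tool_rot: [-0.001, 0.837, 0.547, -0.001]
ft_force: [0.4, -0.9, 0.5]
width: 0.784
clock: 9.75
position: [0.5451, 0.0118, 0.1213]
tool_rot: [-0.002, 0.836, 0.549, -0.001]
ft_force: [-0.1, 0.1, -1.0]
width: 0.781
t 9.8 tcp [0.545  0.0101 0.1528] mag [-203.3   31.2] phi 66.51 tilt [-0.004  0.001] w 68.2 F [ 0.  -0.2 -0.2]
turn [-0.004  0.001  0.   ] then shift [  0.3   1.  130.8] | shift in present axes [  0.4   1.5 130.8]
[ 207   14  105  111 1266] ((536.7291870117188, 125.89013671875), (66.5726547241211, 66.89166259765625), 26.599382400512695)
[ 286  147   72   69 1451] ((547.1797485351562, 12.283733367919922), (66.89129638671875, 66.6998519897461), 66.70681762695312)
```

```bash
python3 -m handwheel '[[0,0,0,0.003,0.001,0.033,55],[0,0,0,0,0,0.04,55],[0,0,0,0,0,0.04,55],[0,0,0,0,0,0.018,55],[0,0,0,0,0,0,55],[0,0,0,0,0,0,255],[0,0,0,0,0,0,255],[0,0,0,0,0,0,255]]'
python3 -m handwheel '[[0,0,0,0,0,0,255],[0,0,0,0,0,-0.02,255],[0,0,0,0,0,-0.03,255],[0,0,0,0,0,-0.02,255],[0,0,0,0,0,0,255]]'
python3 -c "
from h import *
show();goto(*mag(-.030,-.043),.095,94.63)"
```

```text
clock: 10.6
position: [0.5495, 0.0124, -0.0055]
tool_rot: [0.001, 0.837, 0.548, 0.001]
ft_force: [-6.2, 2.6, 4.3]
width: 0.594
clock: 11.1
position: [0.5505, 0.0124, 0.0651]
tool_rot: [0.002, 0.837, 0.548, 0.002]
ft_force: [1.3, -0.4, -6.4]
width: 0.56
t 11.1 tcp [0.5505 0.0124 0.0961] mag [-205.1   36.8] phi 66.45 tilt [ 0.005 -0.001] w 48.7 F [ 1.3 -0.4 -6.4]
turn [ 0.005  0.    -0.492] then shift [-175.1  -79.8    1.1] | shift in present axes [-192.    12.3    1. ]
```

```bash
python3 -m handwheel '[[0,0,-0.123,0,0,0,255],[0,0,-0.123,0,0,0,255],[0,0,-0.123,0,0,0,255],[0,0,-0.123,0,0,0,255],[0,0,0,-0.035,-0.016,0,255],[0,0,0,-0.035,-0.016,0,255],[0,0,0,-0.035,-0.016,0,255],[0,0,0,-0.035,-0.016,0,255]]'
python3 -m handwheel '[[0,0,0,-0.035,-0.016,0,255],[0,0,0,0,0,0,255],[0,0,0,0,0,0,255]]'
python3 -c "
from h import *
m=eyes.camera_model('top');im,d=eyes.read_camera('top')
show();goto(*mag(-.030,-.043),.035,94.63)
m=eyes.camera_model('wrist');im,d=eyes.read_camera('wrist');cv2.imwrite('pics/w5.png',im)
"
```

```text
clock: 11.9
position: [0.4938, -0.1336, 0.061]
tool_rot: [-0.001, 0.678, 0.735, -0.001]
ft_force: [0.4, -0.1, -6.9]
width: 0.555
clock: 12.2
position: [0.481, -0.1698, 0.0611]
tool_rot: [-0.001, 0.679, 0.734, -0.001]
ft_force: [0.5, 0.6, -6.7]
width: 0.559
t 12.25 tcp [ 0.4818 -0.1682  0.0925] mag [-30.6 -46.2] phi 94.58 tilt [-0.002  0.001] w 48.5 F [-0.7  1.6 -6.1]
turn [-0.001 -0.001 -0.001] then shift [-0.6  3.2 57.5] | shift in present axes [-0.7  3.3 57.4]
```

View pics/w5.png

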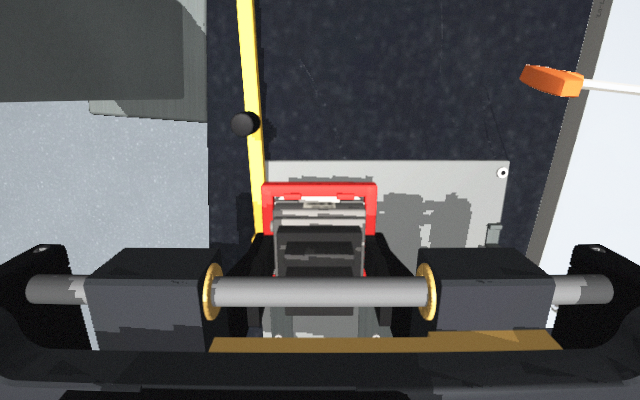

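The electrode hangs straight in the jaws over the red lane's apron; the apron's far corner is at about (509,161) in the wrist picture.

```bash
python3 -c "
from h import *
p=px2w('wrist',[(509,161)],.006)[0];print(p,'expected',mag(-.065,.1), (inmag(p)*1000).round(1))
e=px2w('wrist',[(300,159.5),(490,160.5)],.006);print([(inmag(q)*1000).round(1) for q in e])
show()
h=np.array([(263,183),(376,183)]);print([(inmag(q)*1000).round(1) for q in px2w('wrist',h,.0925-.0255+.009)])
"
```

```text
[ 0.62576411 -0.12293144  0.006     ] expected [ 0.62472682 -0.12214003] [-64.1 101. ]
[array([-64.6, -60.5]), array([-64.4,  85.9])]
t 12.3 tcp [ 0.4823 -0.1674  0.0928] mag [-31.4 -45.6] phi 94.7 tilt [-0.001  0.001] w 48.5 F [ 0.4  1.  -7.3]
[array([-64. , -77.3]), array([-64.1, -13.8])]
```

```bash
python3 -m handwheel '[[0,0,0,0,0.003,0.02,255],[0,0,0,0,0,0.02,255],[0,0,0,0,0,0.012,255],[0,0,0,0,0,0.008,255],[0,0,0,0,0,0,255],[0,0,0,0,0,0,255]]'
python3 -c "
from h import *
show()"
```

```text
clock: 12.9
position: [0.4865, -0.1681, 0.0031]
tool_rot: [0.0, 0.678, 0.735, 0.0]
ft_force: [0.2, 0.4, -6.5]
width: 0.558
t 12.9 tcp [ 0.4865 -0.1681  0.0341] mag [-30.4 -41.5] phi 94.68 tilt [ 0.001 -0.   ] w 48.6 F [ 0.2  0.4 -6.5]
```

```bash
python3 -m handwheel '[[0,0,0,0,-0.001,0.002,255],[0,0,0,-0.01,0,0,255],[0,0,0,-0.015,0,0,255],[0,0,0,-0.015,0,0,255],[0,0,0,-0.015,0,0,255],[0,0,0,-0.015,0,0,255],[0,0,0,0,0,0,255],[0,0,0,0,0,0,255]]'
python3 -c "
from h import *
show()"
```

```text
clock: 13.7
position: [0.4908, -0.2388, 0.0007]
tool_rot: [0.0, 0.678, 0.735, 0.0]
ft_force: [1.5, 1.0, -6.1]
width: 0.564
t 13.7 tcp [ 0.4908 -0.2388  0.0317] mag [ 40.4 -42.9] phi 94.58 tilt [0.001 0.   ] w 49.1 F [ 1.5  1.  -6.1]
```

```bash
python3 -m handwheel '[[0,0,0,-0.015,0,0,255],[0,0,0,-0.015,0,0,255],[0,0,0,-0.015,0,0,255],[0,0,0,-0.012,0,0,255],[0,0,0,-0.009,0,0,255],[0,0,0,0,0,0,255],[0,0,0,0,0,0,255]]'
python3 -c "
from h import *
show()"
```

```text
clock: 14.4
position: [0.4963, -0.3049, 0.0008]
tool_rot: [0.001, 0.678, 0.735, -0.0]
ft_force: [2.3, -1.4, -6.3]
width: 0.561
t 14.4 tcp [ 0.4963 -0.3049  0.0318] mag [106.8 -42.8] phi 94.64 tilt [ 0.001 -0.001] w 48.8 F [ 2.3 -1.4 -6.3]
```

```bash
python3 -m handwheel '[[0,0,0,-0.0015,0,0.0005,255],[0,0,0,0,0,0,255],[0,0,0,0,0,0,62],[0,0,0,0,0,0,62],[0,0,0,0,0,0,62],[0,0,0,0,0,-0.03,62],[0,0,0,0,0,-0.04,62],[0,0,0,0,0,-0.04,62]]'
python3 -c "
from h import *
show();goto(.631,.08,.155,93.3)
m=eyes.camera_model('wrist');im,d=eyes.read_camera('wrist')
hsv=cv2.cvtColor(im,cv2.COLOR_BGR2HSV);r=cv2.inRange(hsv,(0,150,70),(6,255,255))|cv2.inRange(hsv,(174,150,70),(180,255,255))
P=px2w('wrist',[(u,v) for v,u in zip(*np.nonzero(r))],.015,m=m); M=np.array([inmag(p) for p in P])*1000; k=(abs(M[:,1]+43)<45)&(M[:,0]>20); print(k.sum(),M[k].min(0) if k.any() else 0,M[k].max(0) if k.any() else 0)"
```

```text
clock: 15.2
position: [0.4954, -0.3052, 0.1114]
tool_rot: [-0.001, 0.678, 0.735, -0.0]
ft_force: [0.4, -0.3, -0.1]
width: 0.753
t 15.2 tcp [ 0.4954 -0.3052  0.1424] mag [107.  -43.7] phi 94.65 tilt [-0.001  0.   ] w 65.5 F [ 0.4 -0.3 -0.1]
turn [-0.001 -0.001  0.024] then shift [376.8 157.5 -12.6] | shift in present axes [372.9 166.4 -12.6]
2198 [ 74.41876736 -72.96483703] [171.44015058  -9.237969  ]
```

```bash
python3 -m handwheel '[[0,0,0.024,0.02,0.008,-0.006,62],[0,0,0,0.04,0.016,-0.006,62],[0,0,0,0.04,0.016,0,62],[0,0,0,0.04,0.016,0,62],[0,0,0,0.04,0.016,0,62],[0,0,0,0.04,0.016,0,62],[0,0,0,0.04,0.016,0,62],[0,0,0,0.04,0.016,0,62]]'
python3 -m handwheel '[[0,0,0,0.04,0.016,0,55],[0,0,0,0.04,0.016,0,55],[0,0,0,0,0,0,55],[0,0,0,0,0,0,55]]'
python3 -c "
from h import *
show()
m=eyes.camera_model('wrist');im,d=eyes.read_camera('wrist');cv2.imwrite('pics/w6.png',im)
hsv=cv2.cvtColor(im,cv2.COLOR_BGR2HSV);r=cv2.inRange(hsv,(98,150,70),(125,255,255))
n,l,st,c=cv2.connectedComponentsWithStats(cv2.morphologyEx(r,cv2.MORPH_CLOSE,np.ones((5,5))))
for i in range(1,n):
    if st[i,4]>300:
        h=cv2.convexHull(cv2.findContours((l==i).astype('uint8'),0,2)[0][0])[:,0]
        W=px2w('wrist',h,.009,m=m)[:,:2].astype(np.float32)*1000; print(st[i],cv2.minAreaRect(W))
goto(.6314,.1049,.024,93.3)"
```

```text
clock: 16.05
position: [0.5986, 0.0022, 0.1224]
tool_rot: [0.0, 0.687, 0.727, -0.0]
ft_force: [0.8, -0.1, 0.2]
width: 0.753
clock: 16.45
position: [0.6253, 0.0846, 0.1221]
tool_rot: [-0.0, 0.685, 0.728, -0.0]
ft_force: [0.5, -1.0, 0.3]
width: 0.784
t 16.45 tcp [0.6253 0.0846 0.1531] mag [-271.   117.3] phi 93.47 tilt [-0. -0.] w 68.2 F [ 0.5 -1.   0.3]
[ 293  127   73   70 1408] ((633.1387939453125, 105.0169677734375), (66.65711212158203, 65.79544067382812), 3.498573064804077)
turn [-0.     0.001 -0.   ] then shift [ 22.2   7.2 129. ] | shift in present axes [ 22.4   7.2 128.9]
```

```bash
python3 -m handwheel '[[0,0,0,0.022,0.009,0.01,55],[0,0,0,0,0,0.03,55],[0,0,0,0,0,0.04,55],[0,0,0,0,0,0.035,55],[0,0,0,0,0,0.013,55],[0,0,0,0,0,0,55],[0,0,0,0,0,0,255],[0,0,0,0,0,0,255]]'
python3 -m handwheel '[[0,0,0,0,0,0,255],[0,0,0,0,0,0,255]]'
python3 -c "
from h import *
show()"
python3 -m handwheel '[[0,0,0,0,0,-0.02,255],[0,0,0,0,0,-0.03,255],[0,0,0,0,0,-0.02,255],[0,0,0,0,0,0,255]]'
python3 -c "
from h import *
show();goto(.57,.05,.095,94.63);goto(*mag(-.030,.043),.095,94.63)"
```

```text
clock: 17.3
position: [0.6351, 0.1052, -0.0036]
tool_rot: [0.001, 0.687, 0.727, 0.001]
ft_force: [0.1, 0.4, -0.1]
width: 0.68
clock: 17.5
position: [0.634, 0.1053, -0.0042]
tool_rot: [0.001, 0.687, 0.727, 0.0]
ft_force: [-1.3, -1.0, 5.8]
width: 0.559
t 17.5 tcp [0.634  0.1053 0.0268] mag [-291.   127.6] phi 93.26 tilt [ 0.001 -0.   ] w 48.7 F [-1.3 -1.   5.8]
clock: 17.9
position: [0.6353, 0.1061, 0.0675]
tool_rot: [0.002, 0.687, 0.727, 0.002]
ft_force: [0.7, 0.2, -6.4]
width: 0.558
t 17.9 tcp [0.6353 0.1061 0.0985] mag [-291.6  128.9] phi 93.28 tilt [0.005 0.001] w 48.6 F [ 0.7  0.2 -6.4]
turn [ 0.005 -0.    -0.024] then shift [-50.6 -69.6   3.5] | shift in present axes [-52.3 -68.4   3.2]
turn [ 0.005 -0.    -0.024] then shift [-261.6  -85.9    3.5] | shift in present axes [-263.6  -79.7    3. ]
```

```bash
python3 -m handwheel '[[0,0,-0.024,-0.04,0,-0.004,255],[0,0,0,-0.04,0,0,255],[0,0,0,-0.014,-0.029,0,255],[0,0,0,-0.014,-0.029,0,255],[0,0,0,-0.014,-0.028,0,255],[0,0,0,-0.035,0,0,255],[0,0,0,-0.035,0,0,255],[0,0,0,-0.035,0,0,255]]'
python3 -m handwheel '[[0,0,0,-0.035,0,0,255],[0,0,0,0,0,0,255],[0,0,0,0,0,0,255]]'
python3 -c "
from h import *
show();goto(*mag(-.030,.043),.033,94.63)"
```

```text
clock: 18.7
position: [0.5635, -0.1296, 0.0669]
tool_rot: [-0.001, 0.678, 0.735, -0.001]
ft_force: [0.6, -0.6, -6.4]
width: 0.557
clock: 19.0
position: [0.5663, -0.1642, 0.0665]
tool_rot: [-0.001, 0.679, 0.734, -0.0]
ft_force: [0.9, 0.7, -7.4]
width: 0.558
t 19.0 tcp [ 0.5663 -0.1642  0.0975] mag [-27.8  38.4] phi 94.46 tilt [-0.003  0.001] w 48.5 F [ 0.9  0.7 -7.4]
turn [-0.003 -0.001 -0.003] then shift [ 2.2  4.6 64.5] | shift in present axes [ 2.2  4.7 64.5]
```

```bash
python3 -m handwheel '[[0,0,0,0.003,0.004,0.02,255],[0,0,0,0,0,0.02,255],[0,0,0,0,0,0.016,255],[0,0,0,0,0,0.008,255],[0,0,0,0,0,0,255],[0,0,0,0,0,0,255]]'
python3 -c "
from h import *
show()"
```

```text
clock: 19.6
position: [0.5721, -0.1592, 0.0041]
tool_rot: [0.0, 0.678, 0.735, 0.0]
ft_force: [0.2, -0.7, -7.0]
width: 0.559
t 19.6 tcp [ 0.5721 -0.1592  0.0351] mag [-32.3  44.6] phi 94.68 tilt [0.001 0.   ] w 48.6 F [ 0.2 -0.7 -7. ]
```

```bash
python3 -m handwheel '[[0,0,0,0,-0.0013,0.0015,255],[0,0,0,-0.01,0,0,255],[0,0,0,-0.015,0,0,255],[0,0,0,-0.015,0,0,255],[0,0,0,-0.015,0,0,255],[0,0,0,-0.011,0,0,255],[0,0,0,-0.006,0,0,255],[0,0,0,0,0,0,255]]'
python3 -m handwheel '[[0,0,0,0,0,0,255]]'
python3 -c "
from h import *
show()"
```

```text
clock: 20.4
position: [0.5765, -0.2332, 0.0027]
tool_rot: [0.001, 0.679, 0.735, 0.0]
ft_force: [1.6, -0.3, -7.1]
width: 0.561
clock: 20.5
position: [0.5763, -0.2316, 0.0027]
tool_rot: [0.0, 0.678, 0.735, 0.0]
ft_force: [1.5, -0.5, -7.5]
width: 0.562
t 20.5 tcp [ 0.5763 -0.2316  0.0337] mag [40.2 42.9] phi 94.66 tilt [ 0. -0.] w 48.9 F [ 1.5 -0.5 -7.5]
```

```bash
python3 -m handwheel '[[0,0,0,-0.0005,0,0.0007,255],[0,0,0,0,0,0,62],[0,0,0,0,0,0,62],[0,0,0,0,0,0,62],[0,0,0,0,0,-0.03,62],[0,0,0,0,0,-0.04,62],[0,0,0,0,0,-0.04,62],[0,0,0,0,0,0,62]]'
python3 -c "
from h import *
show();goto(.536,.105,.155,116.6)"
```

```text
clock: 21.3
position: [0.5805, -0.2323, 0.1187]
tool_rot: [0.005, 0.678, 0.735, 0.002]
ft_force: [0.5, -0.2, 0.4]
width: 0.754
t 21.3 tcp [ 0.5805 -0.2323  0.1497] mag [41.3 47. ] phi 94.66 tilt [ 0.01  -0.004] w 65.6 F [ 0.5 -0.2  0.4]
turn [ 0.008  0.007 -0.383] then shift [321.5 111.3  -5.3] | shift in present axes [339.8 -16.9  -7.2]
```

```bash
python3 -m handwheel '[[0,0,-0.128,0,0,0,62],[0,0,-0.128,0,0,0,62],[0,0,-0.128,0,0,0,62],[0,0,0,0.036,0.0124,0,62],[0,0,0,0.036,0.0124,0,62],[0,0,0,0.036,0.0124,0,62],[0,0,0,0.036,0.0124,0,62],[0,0,0,0.036,0.0124,0,62]]'
python3 -m handwheel '[[0,0,0,0.036,0.0124,0,55],[0,0,0,0.036,0.0124,0,55],[0,0,0,0.036,0.0124,0,55],[0,0,0,0.034,0.0124,0,55],[0,0,0,0,0,0,55],[0,0,0,0,0,0,55]]'
python3 -c "
from h import *
show()
m=eyes.camera_model('wrist');im,d=eyes.read_camera('wrist')
hsv=cv2.cvtColor(im,cv2.COLOR_BGR2HSV);r=cv2.inRange(hsv,(0,150,70),(6,255,255))|cv2.inRange(hsv,(174,150,70),(180,255,255))
n,l,st,c=cv2.connectedComponentsWithStats(cv2.morphologyEx(r,cv2.MORPH_CLOSE,np.ones((5,5))))
for i in range(1,n):
    if st[i,4]>300:
        h=cv2.convexHull(cv2.findContours((l==i).astype('uint8'),0,2)[0][0])[:,0]
        W=px2w('wrist',h,.009,m=m)[:,:2].astype(np.float32)*1000; print(st[i],cv2.minAreaRect(W))
goto(.5365,.126,.0255,116.6)"
```

```text
clock: 22.1
position: [0.5504, -0.0419, 0.1119]
tool_rot: [0.0, 0.525, 0.851, -0.0]
ft_force: [-0.4, 1.0, 0.1]
width: 0.758
clock: 22.7
position: [0.5312, 0.1068, 0.112]
tool_rot: [0.0, 0.524, 0.852, -0.0]
ft_force: [0.5, -0.3, -0.4]
width: 0.783
t 22.7 tcp [0.5312 0.1068 0.143 ] mag [-300.7   25.3] phi 116.81 tilt [ 0.    -0.001] w 68.2 F [ 0.5 -0.3 -0.4]
[ 298  133   75   72 1502] ((536.334716796875, 126.60553741455078), (66.70350646972656, 66.27653503417969), 26.838096618652344)
turn [-0.     0.001  0.001] then shift [ 16.3  13.6 117.3] | shift in present axes [ 16.4  13.7 117.3]
```

```bash
python3 -m handwheel '[[0,0,0,0.0165,0.0135,0.005,55],[0,0,0,0,0,0.03,55],[0,0,0,0,0,0.035,55],[0,0,0,0,0,0.035,55],[0,0,0,0,0,0.012,55],[0,0,0,0,0,0,55],[0,0,0,0,0,0,255],[0,0,0,0,0,0,255]]'
python3 -m handwheel '[[0,0,0,0,0,0,255],[0,0,0,0,0,0,255]]'
python3 -c "
from h import *
show()"
python3 -m handwheel '[[0,0,0,0,0,-0.02,255],[0,0,0,0,0,-0.03,255],[0,0,0,0,0,-0.03,255],[0,0,0,0,0,-0.01,255],[0,0,0,0,0,0,255]]'
python3 -c "
from h import *
show();goto(*mag(-.030,-.043),.11,94.63)"
```

```text
clock: 23.55
position: [0.5379, 0.1268, -0.0032]
tool_rot: [0.001, 0.525, 0.851, 0.001]
ft_force: [0.6, 0.2, 1.0]
width: 0.681
clock: 23.75
position: [0.5373, 0.1267, -0.0038]
tool_rot: [0.001, 0.525, 0.851, 0.0]
ft_force: [-0.2, -0.9, 4.3]
width: 0.557
t 23.75 tcp [0.5373 0.1267 0.0272] mag [-320.1   32.9] phi 116.63 tilt [ 0.002 -0.   ] w 48.4 F [-0.2 -0.9  4.3]
clock: 24.25
position: [0.5369, 0.1265, 0.0856]
tool_rot: [0.001, 0.525, 0.851, 0.0]
ft_force: [-0.0, 0.8, -5.6]
width: 0.557
t 24.25 tcp [0.5369 0.1265 0.1166] mag [-320.    32.5] phi 116.62 tilt [ 0.002 -0.001] w 48.5 F [-0.   0.8 -5.6]
turn [0.002 0.001 0.384] then shift [-290.   -75.5    6.6] | shift in present axes [-240.6 -178.6    6.7]
```

```bash
python3 -m handwheel '[[0,0,0.128,0,0,0,255],[0,0,0.128,0,0,0,255],[0,0,0.128,0,0,0,255],[0,0,0,-0.036,0,0,255],[0,0,0,-0.036,0,0,255],[0,0,0,-0.036,0,0,255],[0,0,0,-0.036,-0.015,0,255],[0,0,0,-0.036,-0.02,0,255]]'
python3 -m handwheel '[[0,0,0,-0.036,-0.02,0,255],[0,0,0,-0.036,-0.02,0,255],[0,0,0,-0.038,0,0,255],[0,0,0,0,0,0,255],[0,0,0,0,0,0,255]]'
python3 -c "
from h import *
show();goto(*mag(-.032,-.043),.0335,94.63)"
```

```text
clock: 25.05
position: [0.5145, -0.0569, 0.0829]
tool_rot: [-0.001, 0.678, 0.735, -0.0]
ft_force: [0.6, -0.5, -4.4]
width: 0.561
clock: 25.55
position: [0.4833, -0.1692, 0.0831]
tool_rot: [-0.002, 0.679, 0.734, -0.0]
ft_force: [-0.7, 1.4, -4.9]
width: 0.556
t 25.55 tcp [ 0.4833 -0.1692  0.1141] mag [-29.5 -44.8] phi 94.46 tilt [-0.003  0.002] w 48.4 F [-0.7  1.4 -4.9]
turn [-0.002 -0.002 -0.003] then shift [ 2.5  1.8 80.6] | shift in present axes [ 2.3  2.  80.6]
```

```bash
python3 -m handwheel '[[0,0,0,0.003,0.001,0.02,255],[0,0,0,0,0,0.03,255],[0,0,0,0,0,0.022,255],[0,0,0,0,0,0.007,255],[0,0,0,0,0,0,255],[0,0,0,0,0,0,255]]'
python3 -c "
from h import *
show()"
```

```text
clock: 26.15
position: [0.4865, -0.1647, 0.0066]
tool_rot: [0.0, 0.677, 0.736, 0.0]
ft_force: [0.8, 0.2, -3.8]
width: 0.556
t 26.15 tcp [ 0.4865 -0.1647  0.0376] mag [-33.7 -41.2] phi 94.72 tilt [ 0.001 -0.   ] w 48.4 F [ 0.8  0.2 -3.8]
```

```bash
python3 -m handwheel '[[0,0,0,0,-0.0015,0.003,255],[0,0,0,0,0,0,255]]'
python3 -c "
from h import *
show()
im,d=eyes.read_camera('wrist');cv2.imwrite('pics/w7.png',im)"
```

```text
clock: 26.35
position: [0.4843, -0.1659, 0.0034]
tool_rot: [0.0, 0.678, 0.735, -0.0]
ft_force: [-0.9, -0.3, -5.6]
width: 0.558
t 26.35 tcp [ 0.4843 -0.1659  0.0344] mag [-32.7 -43.5] phi 94.63 tilt [ 0.    -0.001] w 48.5 F [-0.9 -0.3 -5.6]
```

View pics/w7.png

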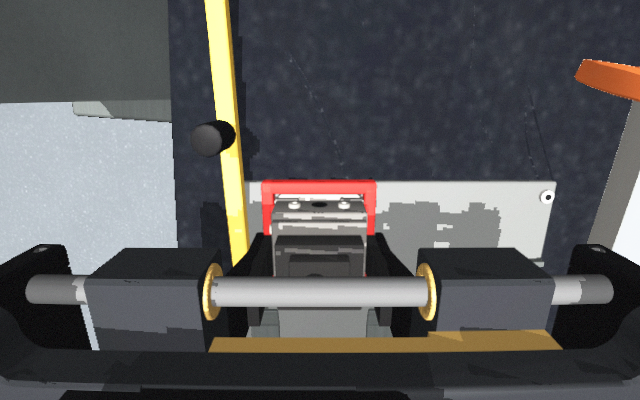

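The second red electrode sits square in the jaws on the apron, its shoe at (263–376,183) and clear of the gate bar. I'll slide it in.

```bash
python3 -m handwheel '[[0,0,0,-0.01,0.0005,0.0008,255],[0,0,0,-0.015,0,0,255],[0,0,0,-0.015,0,0,255],[0,0,0,-0.015,0,0,255],[0,0,0,-0.011,0,0,255],[0,0,0,-0.006,0,0,255],[0,0,0,0,0,0,255],[0,0,0,0,0,0,255]]'
python3 -c "
from h import *
show()"
```

```text
clock: 27.2
position: [0.4908, -0.2377, 0.0023]
tool_rot: [0.001, 0.678, 0.735, -0.0]
ft_force: [1.8, -1.0, -3.9]
width: 0.556
t 27.2 tcp [ 0.4908 -0.2377  0.0333] mag [ 39.4 -42.8] phi 94.65 tilt [ 0.001 -0.001] w 48.4 F [ 1.8 -1.  -3.9]
```

```bash
python3 -m handwheel '[[0,0,0,-0.001,0,0.0005,255],[0,0,0,0,0,0,62],[0,0,0,0,0,0,62],[0,0,0,0,0,0,62],[0,0,0,0,0,-0.03,62],[0,0,0,0,0,-0.03,62],[0,0,0,0,0,0,62],[0,0,0,0,0,0,150]]'
python3 -c "
from h import *
show();goto(*mag(-.0955,-.0925),.034,94.63)
for n in ('wrist','top'):
    im,d=eyes.read_camera(n);cv2.imwrite(f'pics/{n}8.png',im)"
```

```text
clock: 28.0
position: [0.4909, -0.2386, 0.0621]
tool_rot: [0.001, 0.678, 0.735, -0.0]
ft_force: [0.3, -0.0, -0.5]
width: 0.723
t 28.0 tcp [ 0.4909 -0.2386  0.0931] mag [ 40.3 -42.8] phi 94.64 tilt [ 0.001 -0.001] w 62.9 F [ 0.3 -0.  -0.5]
turn [0.001 0.001 0.   ] then shift [135.8 -49.7  59.1] | shift in present axes [135.9 -49.7  58.9]
```

```bash
python3 -m handwheel '[[0,0,0,0.034,-0.0124,0,150],[0,0,0,0.034,-0.0124,0,150],[0,0,0,0.034,-0.0124,0,150],[0,0,0,0.034,-0.0124,0,150],[0,0,0,0,0,0,150],[0,0,0,0,0,0,150]]'
python3 -c "
from h import *
m=eyes.camera_model('wrist');im,d=eyes.read_camera('wrist')
show();goto(*mag(-.0955,-.0925),.034,94.63)
y=cv2.inRange(cv2.cvtColor(im,cv2.COLOR_BGR2HSV),(22,150,60),(35,255,255)); v,u=np.nonzero(y)
M=np.array([inmag(p) for p in px2w('wrist',list(zip(u,v)),.0195,m=m)])*1000
k=(M[:,0]<-100)&(M[:,0]>-190)&(abs(M[:,1]+92)<40); c=np.polyfit(M[k,0],M[k,1],1); print(k.sum(),'bar y at x=-95.5:',np.polyval(c,-95.5),'slope',c[0])"
```

```text
clock: 28.7
position: [0.4294, -0.107, 0.0611]
tool_rot: [0.0, 0.678, 0.735, -0.001]
ft_force: [0.8, -1.2, 0.2]
width: 0.415
t 28.75 tcp [ 0.43   -0.1075  0.0924] mag [-95.3 -93. ] phi 94.62 tilt [-0.    -0.001] w 35.6 F [ 1.2 -0.1  0.4]
turn [-0.     0.001 -0.   ] then shift [ 0.2  0.5 58.4] | shift in present axes [ 0.2  0.5 58.4]
19 bar y at x=-95.5: -96.03527371305643 slope -0.08460006619645524
```

```bash
python3 -m handwheel '[[0,0,0,0,0,0.03,150],[0,0,0,0,-0.001,0.028,150],[0,0,0,0,0,0,185],[0,0,0,0,0,0,185]]'
python3 -m handwheel '[[0,0,0.12,-0.0007,0.011,0,185],[0,0,0.12,-0.0007,0.011,0,185],[0,0,0.12,-0.0007,0.011,0,185],[0,0,0.12,-0.0007,0.011,0,185],[0,0,0.12,-0.0007,0.011,0,185],[0,0,0.12,-0.0007,0.011,0,185],[0,0,0,0,0,0,185],[0,0,0,0,0,0,185]]'
python3 -c "
from h import *
show()
for q in (.85,.0):k=mag(-.003-.0925*np.sin(q),-.0925+.0925*np.cos(q));goto(*k,.034,4.63+np.degrees(q))"
```

```text
clock: 29.15
position: [0.4293, -0.1065, 0.0035]
tool_rot: [-0.001, 0.678, 0.735, 0.001]
ft_force: [0.8, 0.1, 0.0]
width: 0.316
clock: 29.95
position: [0.4921, -0.1252, 0.0048]
tool_rot: [0.001, 0.893, 0.45, 0.001]
ft_force: [0.3, -0.6, -0.3]
width: 0.273
t 29.95 tcp [ 0.4921 -0.1252  0.0358] mag [-72.7 -32.4] phi 53.52 tilt [ 0.001 -0.001] w 23.8 F [ 0.3 -0.6 -0.3]
turn [ 0.002 -0.     0.003] then shift [0.5 0.8 1.8] | shift in present axes [0.5 0.8 1.8]
turn [ 0.001 -0.001  0.853] then shift [32.4 69.7  1.8] | shift in present axes [-31.2  70.2   1.8]
```

```bash
python3 -m handwheel '[[0,0,0.12,-0.0007,0.0112,0,185],[0,0,0.12,-0.0007,0.0112,0,185],[0,0,0.12,-0.0007,0.0112,0,185],[0,0,0.12,-0.0007,0.0112,0,185],[0,0,0.12,-0.0007,0.0112,0,185],[0,0,0.12,-0.0007,0.0112,0,185],[0,0,0.12,-0.0007,0.0112,0,185],[0,0,0,0,0,0,185]]'
python3 -c "
from h import *
show();goto(*mag(-.003,0),.034,4.63)"
```

```text
clock: 30.75
position: [0.5286, -0.1932, 0.0043]
tool_rot: [0.001, 0.999, 0.046, 0.0]
ft_force: [0.4, -0.5, 1.2]
width: 0.275
t 30.75 tcp [ 0.5286 -0.1932  0.0353] mag [-2.  -1.5] phi 5.23 tilt [ 0.001 -0.001] w 23.9 F [ 0.4 -0.5  1.2]
turn [ 0.001 -0.001  0.01 ] then shift [ 1.5 -1.   1.3] | shift in present axes [ 1.5 -1.   1.3]
```

```bash
python3 -m handwheel '[[0,0,0,0,0.002,0,185],[0,0,0,0,0.002,0,185],[0,0,0,0,0,0,185]]'; python3 -c "
from h import *
show()"
python3 -m handwheel '[[0,0,0,0,0.001,0,185],[0,0,0,0,0,0,185]]'; python3 -c "
from h import *
show()"
```

```text
clock: 31.05
position: [0.5288, -0.1951, 0.0038]
tool_rot: [-0.0, 0.999, 0.047, -0.0]
ft_force: [0.4, -0.2, 0.0]
width: 0.273
t 31.05 tcp [ 0.5288 -0.1951  0.0348] mag [ 0.  -1.5] phi 5.37 tilt [-0.  0.] w 23.7 F [ 0.4 -0.2  0. ]
clock: 31.25
position: [0.529, -0.1962, 0.0037]
tool_rot: [-0.0, 0.999, 0.046, -0.0]
ft_force: [-0.9, 1.1, 1.0]
width: 0.279
t 31.25 tcp [ 0.529  -0.1962  0.0347] mag [ 1.1 -1.4] phi 5.31 tilt [-0.  0.] w 24.3 F [-0.9  1.1  1. ]
```

```bash
python3 -m handwheel '[[0,0,0,0,0.0015,0,185],[0,0,0,0,0,0,185]]'; python3 -c "
from h import *
show()"
python3 -m handwheel '[[0,0,0,0,0,0,160],[0,0,0,0,0,0,160],[0,0,0,0,0,-0.04,160],[0,0,0,0,0,-0.04,160],[0,0,0,0,0,-0.04,160],[0,0,0,-0.04,0,-0.04,160],[0,0,0,-0.04,0,-0.02,160],[0,0,0,-0.04,0,0,160]]'
python3 -m handwheel '[[0,0,0,-0.04,0.02,0,160],[0,0,0,-0.02,0.04,0,160],[0,0,0,0,0.04,0,160],[0,0,0,0,0.04,0,160],[0,0,0,0,0.04,0,160],[0,0,0,0,0,0,160]]'
python3 -c "
from h import *
show()
im,d=eyes.read_camera('top');cv2.imwrite('pics/t9.png',cv2.resize(im[150:270,175:445],None,fx=2.9,fy=2.9,interpolation=cv2.INTER_CUBIC));cv2.imwrite('pics/t9f.png',im)
im,d=eyes.read_camera('scene');cv2.imwrite('pics/s9.png',im)"
```

```text
clock: 31.45
position: [0.5292, -0.1975, 0.0036]
tool_rot: [-0.0, 0.999, 0.046, -0.0]
ft_force: [-0.1, 2.0, 0.9]
width: 0.276
t 31.45 tcp [ 0.5292 -0.1975  0.0346] mag [ 2.4 -1.3] phi 5.28 tilt [-0.     0.001] w 24.0 F [-0.1  2.   0.9]
clock: 32.25
position: [0.4153, -0.2094, 0.1821]
tool_rot: [0.002, 0.999, 0.046, 0.002]
ft_force: [0.0, -0.5, 0.3]
width: 0.373
clock: 32.85
position: [0.3689, -0.399, 0.178]
tool_rot: [0.0, 0.999, 0.042, -0.0]
ft_force: [-0.2, 0.7, -0.6]
width: 0.373
t 32.85 tcp [ 0.3689 -0.399   0.209 ] mag [ 190.3 -177.3] phi 4.85 tilt [-0.    -0.001] w 32.4 F [-0.2  0.7 -0.6]
```

View pics/t9.png

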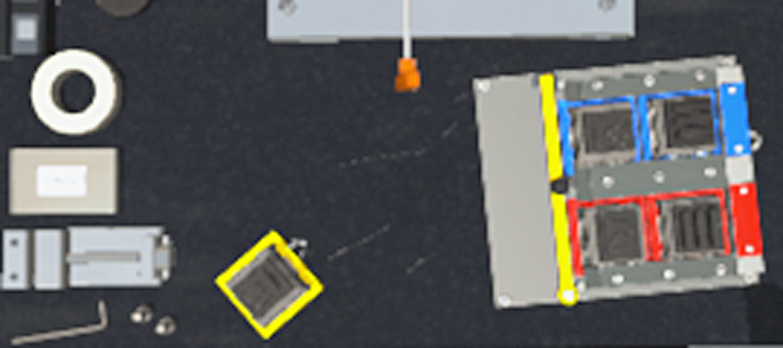

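All four electrodes are in and the gate looks shut, with its tip at (547,80) and pivot at (568,296). Yellow, tin and ring look unmoved. I'll check the gate angle and shoe positions numerically.

```bash
python3 -c "
from h import *
im=cv2.imread('pics/t9f.png');o=cv2.imread('pics/top0.png');h=cv2.cvtColor(im,cv2.COLOR_BGR2HSV)
y=cv2.inRange(h,(22,150,60),(35,255,255));v,u=np.nonzero(y);k=(u>340)&(u<400)&(v>160)
M=np.array([inmag(p) for p in px2w('top',list(zip(u[k],v[k])),.0195)])*1000;k2=abs(M[:,0])<30;M=M[k2];m=(M[:,1]>-80)
c=np.polyfit(M[m,1],M[m,0],1);print('gate slope',c,M.min(0),M.max(0))
r=cv2.inRange(h,(0,150,70),(6,255,255))|cv2.inRange(h,(174,150,70),(180,255,255));b=cv2.inRange(h,(98,150,70),(125,255,255))
for n,mk,yy in(('red',r,-43),('blue',b,43)):
    v,u=np.nonzero(mk);M=np.array([inmag(p) for p in px2w('top',list(zip(u,v)),.015)])*1000;k=(M[:,0]>-20)&(M[:,0]<141)&(abs(M[:,1]-yy)<42);print(n,M[k].min(0),M[k].max(0))
s=np.abs(im.astype(int)-o)[150:270,175:310].max(2)>60;v,u=np.nonzero(s);print('changed px cols/rows outside reds/blue:',[(a+175,b+150) for a,b in zip(u,v) if not(218<=a+175<=305 and 155<=b+150<=235)][:10])
"
```

```text
gate slope [-0.00440803 -3.02916347] [ -11.18672124 -101.6769934 ] [ 4.30475341 95.76222533]
red [  4.22346633 -76.05905602] [140.25279795 -13.37374781]
blue [4.88969205 8.97563744] [140.89938813  72.03258212]
changed px cols/rows outside reds/blue: []
```

```bash
python3 -c "
from rig import manip
print(manip.close_job())"
```

```text
the job is handed in; nothing more can be done
None
```

I loaded both loose red electrodes into the red lane and the loose blue one behind the blue already there, then shut the gate and handed the job in at about 33 s. `close_job()` gives no verdict, so I don't know how it was judged.

**Last checks (top camera, before handing in):**
- **Gate:** its angle reads about 0.004 rad, against the 0.07 rad limit.
- **Shoes:** both lanes' shoes lie between about 4 and 141 mm from the mouth line, so their centres fall within the allowed 30.5 to 117.5 mm. I put them down within about 1 mm of the lane centre lines.
- **Other items:** yellow, tin and ring show no change in the picture. I did not check the ball after the start, but the arm never came near it.
- **Arm:** it is well clear of everything.

**What failed or disagreed:**
- **First gate sweep:** it missed the knob, because two cameras showed the fingertips about 31 mm behind the reported TCP. After I corrected every height for that, all moves worked.
- **Rear shoe edges:** they read 4 to 5 mm from the mouth line, but the arm's position put them at 7 to 8 mm. Either value is inside the tolerance.
- **Last red electrode:** its wrist force was 4 to 6 N instead of the expected 6.4 N. The picture showed it held square, and it went in normally.

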